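# Log the clean and hold the label printer's sprung cover at its service mark

### The job

The label printer needs its print head wiped: take the hand scanner out of its holster, point it straight at the green-edged service code on the bench from about 8 cm and hold it still there for a second to log the job, then set the scanner gently back, nose down and all the way in its holster. Then lift the printer's sprung cover by its front tab until the green band on the cover's stays is level with the rim of the casing (35 degrees open), never going on into the red, and finish while still holding the cover steady there by the tab, because it springs shut if let go and a colleague is about to wipe the head. Leave the other things on the bench where they are.

Things in the scene. Friction and masses are not known exactly. Their poses are not given: they have to be found in the camera images.
- scanner: orange hand scanner, black head, 165 mm long, upright nose down in the holster. Origin: middle of nose face (window); +z to the tail, beam along -z. Head (z 0-45 mm) 32 x 32, grip above it 28 (x) x 30 (y) mm; grip it at z 145. Reads a code if fingers hold it still (<30 mm/s) 0.6 s, code's middle within 18 mm of the beam axis in x and y, 50-130 mm ahead of the nose, square within 25 deg. 0.14 kg
- holster: grey upright holster, fixed, on a black 100 x 100 mm foot; place and yaw vary. Origin: middle of its underside. Square pocket 40 x 40 mm, sides along x and y, floor 10 mm above the bench, straight to 84 mm, then a flared mouth (72 mm wide outside), rim 102 mm above the bench. The scanner is home with its nose on the pocket floor (under 18 mm above the underside), within 0.2 rad of upright
- code_green: the service code: fixed card lying flat on the bench, 80 (x) x 50 (y) x 3 mm, with a green edge and a black bar code on white. Origin: middle of its underside; z is up
- code_orange: another code card, the same but with an orange edge; not for this job. Origin: middle of its underside
- printer: desktop label printer, fixed: pale grey casing 230 (x) x 190 (y) mm, rim 105 mm above the bench, charcoal cover on top (139 mm high when shut). Origin: middle of its underside; its front looks along its own -x, roughly to the robot. It stands on one side, the holster on the other; which side varies
- cover (a joint): cover's opening angle, rad: 0 shut, growing as the front edge rises about the rear hinge (along the printer's y). Service mark 0.61: the green band (0.53 to 0.69) on the two curved stays under the cover's sides is level with the casing rim; red begins at 0.80. Spring and weight pull it shut: about 4 N at the tab at first, 7 N at the mark. No latch
- cover_hinge (a point): middle of the cover's hinge line at the printer's rear rim: 105 mm along the printer's +x from its origin, 105 mm above the bench. With the cover at angle a the tab's grip point is 238 cos a - 10 sin a mm ahead of this line (towards the printer's front) and 238 sin a + 10 cos a mm above it
- cover_tab: lift tab at the middle of the cover's front edge: dark grey block, 36 mm out to the front, 34 mm wide (printer's y), 12 mm thick, clear below and at both sides. Origin: its grip point, in its middle, 115 mm above the bench when shut, 250 mm at the service mark. Grip it from above across its 34 mm width; it may turn between the pads as the cover swings
- label_roll: bystander: spare roll of white labels standing on end, 100 mm across, 80 mm high. Origin: middle of its underside
- cleaner: bystander: amber bottle of cleaner with a white cap, 56 mm across, 140 mm high. Origin: middle of its underside
- carton: bystander: closed brown carton, 160 x 110 x 70 mm. Origin: middle of its underside
- tape_dispenser: bystander: black bench tape dispenser with a brown roll, 190 x 70 x 115 mm. Origin: middle of its underside

How it is judged:
By the outcome, as a careful person would: the job done as asked, in the order asked, and still so for the second after the job is handed in, while the arm keeps its last pose, push and grip.
It also fails if it takes over 64 s, if anything falls off the work surface, if the arm or the gripper's body presses on something with over 40 N, if the wrist force passes 120 N, or if a joint passes its speed limit or range.

### The arm

A 6-joint arm with a two-finger parallel gripper is mounted at the origin on the work surface. World frame = base frame: x ahead of the robot, y to its left, z up, the work surface at z = 0. Lengths are in m, angles in rad, forces in N, time in s.
With the tool pointing down it reaches from about 0.375 to 0.9 m from the base axis. Payload 3.1 kg.
Tool frame: the origin (TCP) lies at the very end of the fingers, on their centre line; the grasp point (between the pads) lies 19 mm behind it (manip.pinch_z is the distance from the TCP to the grasp point, in m); z points along the fingers, y is the line along which they close (so a half turn about z gives the same grasp; the last joint's range is limited). The gripper opens to 85 mm and grips with 20 to 120 N. Pads are 22 mm wide; open, the fingers measure 114 mm over their backs; the gripper's body (76 mm by 85 mm) begins 54 mm behind the grasp point. The pads swing forward as they close: fully open they stand 13 mm farther back than shut.
Start: joints at [1.069, 0.527, 1.433, -0, 1.181, -0.178], TCP at [0.199, 0.593, 0.231] pointing down, gripper open.
Joint ranges: [-3.08, 3.08], [-0.75, 2.2], [0.22, 2.44], [-1.43, 4.57], [0, 2.65], [-2.85, 2.85]. Speed limits (rad/s): [2.79, 2.79, 3.14, 3.14, 3.14, 3.14].

### API

Orientations are given as a unit quaternion [x, y, z, w].
In Python, from station import manip gives the robot as it stands.
- The arm moves only by the tool servo_tool, never from a script. Its argument "commands" is one flat list of numbers, 7 for each row, row after row: the shift along the tool's x, y, z each as a share of 500 mm, from -1 to 1, then the turn, a rotation vector about the tool's x, y, z each as a share of 360 degrees, from -1 to 1, then the opening, from -1 (shut) to 1 (fully open). In form: [dx, dy, dz, rx, ry, rz, claw, dx, dy, dz, rx, ry, rz, claw, ...]. A call has 1 to 12 rows; each row shifts and turns the commanded pose from where the row before left it, along the tool's axes as they then stand; what a row does not reach is not made up. A row lasts 1/12 s, in which the tool goes at most 41.7 mm and 7.16 degrees, less where a joint would pass 70% of its speed; a pose out of reach is approached as far as the arm can. A call with a number of a shift or a turn outside -1 to 1 is refused whole. A call with a gripper value outside its range is refused whole. The fingers move at their own pace and stop on an object; "force" is the grip in N (left out, the last holds). Time passes only in rows, so rows that do not move let the fingers close. It gives the time, the measured TCP pose, the force, the opening and the grip force at its end, in the units of the state.
- manip.sense(): the state, without advancing time (a new reading comes with each control period).
- manip.snapshot(name): name is "scene" or "top"; returns a dict with "img" (480x640x3 uint8, red, green, blue), "mtx" (3x3 intrinsics, pixels), "world_to_cam" (4x4, takes a point from world to camera coordinates). Camera axes: x right, y up, looking along -z (the intrinsics and any distortion apply to the point x, -y, -z); pixel columns grow to the right and rows downward; lengths in m; the calibration is good to about 2 mm. A picture is of the moment at which its call begins. There is no depth.
- manip.sign_off(): hands the job in; it is judged then, once.
Trained networks look in a picture, given as the dict that the camera call returned (one of the last four; its "shot" number tells which), for a name from the list of things; names that differ only in an ending like _2 or _b are one class to them, and where a whole thing is asked for, a point or a joint stands for the part that bears it (a point fixed in the world has none). Each returns a list of dicts, best first, with "conf" (0 to 1); they miss things now and then, are a little off and sometimes report something else, mostly with a low value. They report only what shows in the picture. A call takes as long as a camera call.
- manip.look_for(picture, query): "box" ([left, top, width, height] in pixels, round what is visible of it).
- manip.silhouettes(picture, query): "pixels" (480x640 bool, what is visible of it) and "box" ([left, top, width, height] in pixels, round what is visible of it).
The state is a dict: "t": time; "q": joint angles; "qd": joint speeds; "tau": joint torques, N m; "tcp_pos": TCP position; "tool_rot": TCP orientation; "force": force on the tool from outside, world axes, zero at the start; "ft_torque": the same for the moment, N m; "finger_gap": opening from 0.0 (shut) to 1.0 (fully open); "gripper_force": force on a finger pad.
Only numpy, scipy, OpenCV 4.12 (cv2) and the standard library are available. Lean on these libraries where they do the work, as an engineer would, in place of code of your own. Each camera call takes 0.05 s, during which the arm holds its last target. There are 200 camera calls.

## Working session

There is one attempt and no reset: what is moved stays moved. The work goes in short steps, Python scripts to look and compute and a tool call to move; the robot and the scene stay as the last step left them, time stands still between calls to the robot, and variables do not carry over. Pictures are saved under pics/ and viewed, at most 10 in all, crops included, and the job is handed in when it is done.

Besides the shell and the picture viewer there is one more tool, called after "Emit:" as name(argument=value, ...) on one line, values as JSON. servo_tool: Moves the arm, as the interface text tells. Its arguments: {"type":"object","properties":{"commands":{"type":"array"},"force":{"type":"number"}},"required":["commands"]}

```bash
ls; mkdir -p pics; python3 - <<'E'
from station import manip
import cv2,numpy as np,pickle
S={}
for n in("scene","top"):
    p=manip.snapshot(n);S[n]={k:p[k] for k in("img","mtx","world_to_cam")}
    cv2.imwrite(f"pics/{n}0.png",p["img"][:,:,::-1])
    print(n,[k for k in p],p["mtx"].round(1).tolist(),p["world_to_cam"].round(3).tolist())
    for q in("scanner","holster","code_green","code_orange","printer","cover_tab","label_roll","cleaner","carton","tape_dispenser"):
        r=manip.silhouettes(p,q)
        S[n][q]=r
        print(q,[(round(d["conf"],2),np.round(d["box"]).tolist(),np.round(np.argwhere(d["pixels"]).mean(0)[::-1],1).tolist()) for d in r[:2]])
pickle.dump(S,open("s.pkl","wb"))
s=manip.sense();print(s["t"],s["tcp_pos"],s["tool_rot"],s["force"])
E
```

```text
pics
scene ['img', 'mtx', 'world_to_cam', 'shot'] [[447.9, 0.0, 317.1], [0.0, 447.9, 235.1], [0.0, 0.0, 1.0]] [[0.679, 0.734, -0.009, -0.379], [-0.391, 0.372, 0.842, 0.137], [0.621, -0.568, 0.54, -1.655], [0.0, 0.0, 0.0, 1.0]]
scanner [(0.79, [262.0, 240.0, 19.0, 37.0], [271.1, 258.5])]
holster [(0.92, [249.0, 264.0, 51.0, 53.0], [273.3, 291.1]), (0.18, [334.0, 186.0, 103.0, 85.0], [384.3, 225.3])]
code_green [(0.49, [280.0, 241.0, 26.0, 20.0], [292.3, 250.7])]
code_orange [(0.67, [305.0, 255.0, 29.0, 17.0], [322.1, 262.3])]
printer [(0.45, [353.0, 263.0, 42.0, 45.0], [374.1, 284.0])]
cover_tab [(0.2, [375.0, 166.0, 52.0, 34.0], [404.3, 181.8])]
label_roll [(0.66, [356.0, 261.0, 40.0, 47.0], [374.1, 284.2])]
cleaner [(0.94, [140.0, 229.0, 31.0, 53.0], [155.5, 259.5])]
carton [(0.85, [75.0, 295.0, 78.0, 79.0], [115.7, 331.9])]
tape_dispenser []
top ['img', 'mtx', 'world_to_cam', 'shot'] [[556.7, 0.0, 314.9], [0.0, 556.7, 233.6], [0.0, 0.0, 1.0]] [[0.012, -1.0, 0.017, -0.02], [0.986, 0.015, 0.166, -0.539], [-0.166, 0.015, 0.986, -1.619], [0.0, 0.0, 0.0, 1.0]]
scanner [(0.59, [366.0, 203.0, 17.0, 19.0], [376.1, 210.6])]
holster [(0.68, [356.0, 197.0, 35.0, 38.0], [371.3, 218.7])]
code_green [(0.9, [308.0, 250.0, 17.0, 29.0], [314.5, 262.1])]
code_orange [(0.94, [302.0, 213.0, 13.0, 28.0], [307.0, 226.8]), (0.58, [356.0, 198.0, 35.0, 37.0], [371.3, 218.7])]
printer [(0.64, [198.0, 156.0, 76.0, 92.0], [237.6, 201.3])]
cover_tab [(0.72, [235.0, 236.0, 12.0, 14.0], [243.2, 243.5])]
label_roll [(0.91, [291.0, 136.0, 29.0, 42.0], [309.1, 159.4])]
cleaner [(0.75, [424.0, 303.0, 24.0, 20.0], [434.7, 315.9])]
carton [(0.69, [467.0, 232.0, 50.0, 58.0], [493.3, 260.2])]
tape_dispenser [(0.66, [121.0, 226.0, 31.0, 68.0], [136.6, 259.2])]
1.1 [0.19882506 0.5924983  0.23132775] [ 1.61168700e-01  9.86926872e-01 -1.25817683e-05  1.50195943e-05] [ 0.85442953 -1.00299539  0.47245619]
```

```bash
python3 - <<'E'
import cv2
a=cv2.imread("pics/top0.png");b=cv2.imread("pics/scene0.png")
cv2.imwrite("pics/topc.png",cv2.resize(a[140:330,180:430],(788,599),interpolation=cv2.INTER_CUBIC))
cv2.imwrite("pics/scc.png",cv2.resize(b[150:330,220:460],(800,600),interpolation=cv2.INTER_CUBIC))
E
```

```text
(no output)
```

View pics/topc.png

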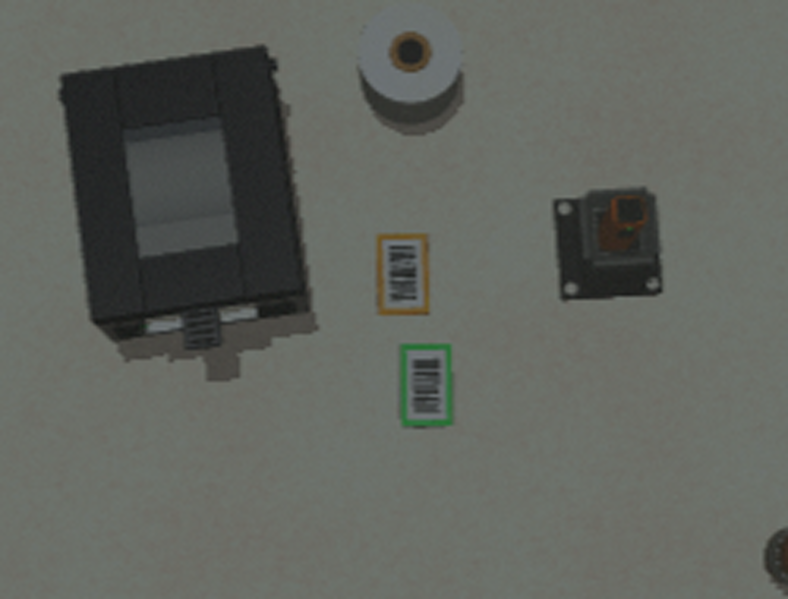

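View pics/scc.png

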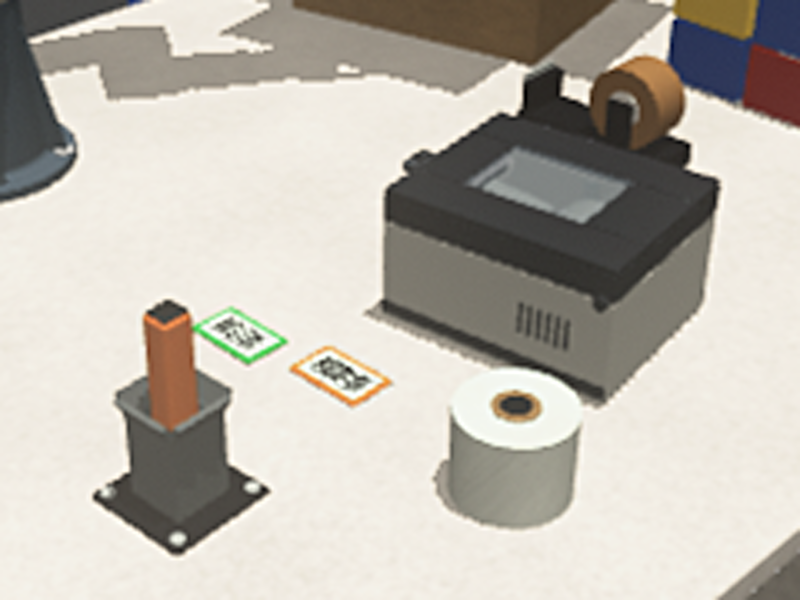

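The top view shows the holster at right (rim about crop (588-660, 188-264), scanner tail about (628,210)). The green card is at (427,386). The printer is at left with its tab at (202,328). The scene view agrees: foot corners (93,493), (177,553), (270,490), tail about (168,312).

```bash
cat > h.py <<'E'
import numpy as np,pickle
from scipy.optimize import least_squares
from scipy.spatial.transform import Rotation as R
S=pickle.load(open("s.pkl","rb"))
def proj(c,P):
    C=np.c_[P,np.ones(len(P))]@S[c]["world_to_cam"].T
    return np.c_[C[:,0]/-C[:,2],-C[:,1]/-C[:,2]]@S[c]["mtx"][:2,:2].T+S[c]["mtx"][:2,2]
def uncrop(c,uv):
    s,o=((3.152,(180,140)) if c=="top" else (3.3333,(220,150)))
    return (np.array(uv,float)+.5)/s-.5+o
def back(c,uv,z):
    W=np.linalg.inv(S[c]["world_to_cam"]);K=S[c]["mtx"]
    d=np.array([(uv[0]-K[0,2])/K[0,0],-(uv[1]-K[1,2])/K[1,1],-1]);d=W[:3,:3]@d;o=W[:3,3]
    return o+d*(z-o[2])/d[2]
def fit(obs,x0):  # obs: (cam, local xyz, uv)
    def f(p):
        c,s=np.cos(p[2]),np.sin(p[2]);r=[]
        for cam,l,uv in obs:
            P=np.array([[p[0]+c*l[0]-s*l[1],p[1]+s*l[0]+c*l[1],l[2]]])
            r+=list((proj(cam,P)[0]-uv))
        return np.array(r)
    return least_squares(f,x0,loss="soft_l1"),f
E
python3 - <<'E'
from h import *
U=uncrop
def show(n,obs,x0):
    r,f=fit(obs,x0);print(n,r.x.round(4),f(r.x).reshape(-1,2).round(1).tolist())
sq=lambda a,b,z:[(a,b,z),(a,-b,z),(-a,-b,z),(-a,b,z)] # front-left,fr,br,bl (x fwd,y left)
def ob(cam,loc,uvs): return [(cam,l,U(cam,u)) for l,u in zip(loc,uvs) if u is not None]
f=sq(.05,.05,.006)
r=sq(.036,.036,.102)
o=ob("top",f,[(555,200),None,(661,294),(567,298)])+ob("top",r,[(588,190),(650,188),(660,262),(583,264)])
# scene: camera sits at +x,-y looking back
o+=ob("scene",f,[(270,490),(177,553),(93,493),None])+ob("scene",r,[(232,400),(170,432),(118,400),None])
show("holster",o,[.55,-.1,0])
t=sq(.014,.015,.175)
o=ob("top",t,[(612,195),(643,194),(645,225),(613,226)])+ob("scene",t,[(190,314),(167,327),(145,318),(168,300)])
show("tail",o,[.55,-.1,0])
g=sq(.04,.025,.003)
show("green",ob("top",g,[(401,345),(452,345),(453,426),(402,427)])+ob("scene",g,[(287,341),(248,363),(193,327),(233,308)]),[.4,0,0])
show("orange",ob("top",g,[(377,234),(429,234),(429,314),(377,314)]),[.4,0,0])
c=sq(.115,.095,.139)
show("printer",ob("top",c,[(62,75),(268,46),(305,290),(92,320)])+ob("scene",c[:3],[(718,182),(625,298),(385,205)]),[.55,.2,0])
print("tab",back("top",U("top",(202,328)),.121))
for n in("label_roll","cleaner","carton","tape_dispenser"):
    d=S["top"][n][0];print(n,back("top",np.argwhere(d["pixels"]).mean(0)[::-1],.06))
import cv2
for cam in("top","scene"): print(cam,np.linalg.inv(S[cam]["world_to_cam"])[:3,3])
from station import manip
s=manip.sense();print(R.from_quat(s["tool_rot"]).as_matrix().round(3).tolist())
E
```

```text
holster [ 0.5979 -0.1902  0.0616] [[-0.6, -0.5], [0.2, -0.0], [-2.4, 0.2], [-3.1, -0.1], [1.8, -0.6], [0.4, 0.1], [0.1, 0.6], [0.4, 0.1], [-0.3, 0.5], [-0.5, 0.4], [2.8, -2.1], [-0.2, 1.4], [-3.7, -1.3]]
tail [ 0.5973 -0.1893  0.0885] [[-0.4, 0.1], [0.4, -0.4], [0.8, -0.4], [0.2, 0.0], [1.8, -0.8], [-0.4, 0.5], [-1.7, -1.1], [0.5, -0.8]]
green [ 0.4587 -0.0147  0.015 ] [[-0.3, -0.2], [-0.1, -0.2], [-0.3, 0.2], [-0.6, -0.1], [0.5, 0.3], [-0.3, 0.5], [-1.0, 0.4], [-0.6, -0.3]]
orange [0.5677 0.0091 0.0143] [[0.1, -0.1], [-0.1, -0.1], [-0.1, 0.1], [0.1, 0.1]]
printer [0.6264 0.21   0.1726] [[-0.3, -0.4], [-0.1, -1.0], [0.0, -0.8], [0.5, 0.1], [0.8, -0.1], [-2.1, -7.2], [-0.8, -4.3]]
tab [0.49407456 0.18944856 0.121     ]
label_roll [0.76406636 0.00733789 0.06      ]
cleaner [ 0.29932213 -0.36370583  0.06      ]
carton [ 0.46454086 -0.54150909  0.06      ]
tape_dispenser [0.45274036 0.50754904 0.06      ]
top [0.26233813 0.01183013 1.68645825]
scene [ 1.33886907 -0.71263879  0.77497462]
[[-0.948, 0.318, 0.0], [0.318, 0.948, -0.0], [-0.0, -0.0, -1.0]]
```

Emit:
servo_tool(commands=[0, 0, 0, 0, 0, -0.015, 1, 0, 0, 0, 0, 0, -0.015, 1, 0, 0, 0, 0, 0, -0.015, 1, 0, 0, 0, 0, 0, -0.015, 1, -0.02, -0.04, 0, 0, 0, 0, 1, -0.03, -0.073, 0, 0, 0, 0, 1, -0.03, -0.073, 0, 0, 0, 0, 1, -0.03, -0.073, 0, 0, 0, 0, 1, -0.03, -0.073, 0, 0, 0, 0, 1, -0.03, -0.073, 0, 0, 0, 0, 1, -0.03, -0.073, 0, 0, 0, 0, 1, -0.03, -0.073, 0, 0, 0, 0, 1])

```text
t: 2.1
tcp_pos: [0.3288, 0.3219, 0.2316]
tool_rot: [-0.027, 1.0, 0.0, 0.0]
force: [0.6, 0.4, 0.1]
finger_gap: 1.001
gripper_force: 0.0
```

```bash
cat > go.py <<'E'
# usage: go.py x y z yawdeg(of tool y) : remaining shift in tool units, turn in shares
import sys;from h import *;from station import manip
x,y,z,yaw=map(float,sys.argv[1:5]);s=manip.sense();M=R.from_quat(s["tool_rot"]).as_matrix()
b=np.radians(yaw);yt=np.array([np.cos(b),np.sin(b),0]);zt=np.array([0,0,-1.]);T=np.c_[np.cross(yt,zt),yt,zt]
print("t",round(s["t"],2),"pos",s["tcp_pos"].round(4),"turn",(R.from_matrix(M.T@T).as_rotvec()/2/np.pi).round(4),
"shift now-axes",(M.T@(np.array([x,y,z])-s["tcp_pos"])/.5).round(4),"F",s["force"].round(1),"gap",round(s["finger_gap"],3),"gf",np.round(s["gripper_force"],1),"q",np.round(s["q"],2))
E
python3 go.py 0.5975 -0.1896 0.231 93.2
```

```text
t 2.1 pos [0.3288 0.3219 0.2316] turn [ 0.0001  0.0001 -0.0003] shift now-axes [-0.4817 -1.0505  0.0012] F [0.6 0.4 0.1] gap 1.001 gf 0.0 q [ 0.53  0.31  1.83 -0.    1.   -1.09]
```

Emit:
servo_tool(commands=[-0.033, -0.073, 0, 0, 0, 0, 1, -0.033, -0.073, 0, 0, 0, 0, 1, -0.033, -0.073, 0, 0, 0, 0, 1, -0.033, -0.073, 0, 0, 0, 0, 1, -0.033, -0.073, 0, 0, 0, 0, 1, -0.033, -0.073, 0, 0, 0, 0, 1, -0.033, -0.073, 0, 0, 0, 0, 1, -0.033, -0.073, 0, 0, 0, 0, 1, -0.033, -0.073, 0, 0, 0, 0, 1, -0.033, -0.073, 0, 0, 0, 0, 1, -0.033, -0.073, 0, 0, 0, 0, 1, -0.033, -0.073, 0, 0, 0, 0, 1])

```text
t: 3.1
tcp_pos: [0.55, -0.1054, 0.2315]
tool_rot: [-0.026, 1.0, -0.0, 0.0]
force: [0.5, -0.2, 0.6]
finger_gap: 1.0
gripper_force: 0.0
```

Emit:
servo_tool(commands=[-0.033, -0.073, 0, 0, 0, 0, 1, -0.033, -0.06, 0, 0, 0, 0, 1, -0.02, -0.03, 0, 0, 0, 0, 1, 0, 0, 0, 0, 0, 0, 1, 0, 0, 0, 0, 0, 0, 1])

```text
t: 3.52
tcp_pos: [0.5965, -0.1831, 0.2308]
tool_rot: [-0.026, 1.0, 0.0, -0.0]
force: [-0.7, 0.4, 0.0]
finger_gap: 1.002
gripper_force: 0.0
```

```bash
python3 go.py 0.5975 -0.1896 0.136 93.2; python3 - <<'E'
from station import manip
import cv2
p=manip.snapshot("top");cv2.imwrite("pics/t1.png",cv2.resize(p["img"][160:290,290:450,::-1],(738,600),interpolation=cv2.INTER_CUBIC))
p=manip.snapshot("scene");cv2.imwrite("pics/s1.png",cv2.resize(p["img"][150:330,160:400,::-1],(800,600),interpolation=cv2.INTER_CUBIC))
E
```

```text
t 3.52 pos [ 0.5965 -0.1831  0.2308] turn [ 0.0001 -0.0001 -0.0007] shift now-axes [-0.0015 -0.0132  0.1896] F [-0.7  0.4  0. ] gap 1.002 gf 0.0 q [-0.48  0.53  1.44  0.    1.18 -2.1 ]
```

View pics/s1.png

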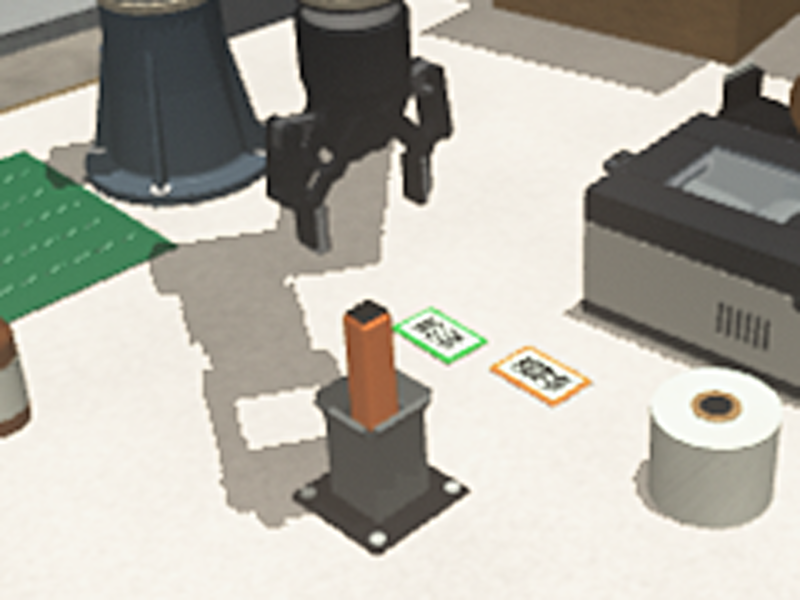

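The scene crop shows the open fingers, tips at about (318,250) and (415,200), above and behind the tail at (368,312). I'll check that by projection, and against the top view.

```bash
python3 - <<'E'
from h import *
P=np.array([[.5965,-.1831+d,z] for z in(.231,.244) for d in(-.048,0,.048)]+[[.5975,-.1896,.175],[.5975,-.1896,.010]])
print(((proj("scene",P)-(160,150))*3.333).round(0).tolist())
print(((proj("top",P)-(290,160))*4.615).round(0).tolist())
E
```

```text
[[312.0, 267.0], [368.0, 242.0], [420.0, 218.0], [311.0, 251.0], [366.0, 226.0], [419.0, 203.0], [366.0, 312.0], [380.0, 487.0]]
[[496.0, 195.0], [414.0, 193.0], [331.0, 192.0], [500.0, 190.0], [417.0, 188.0], [334.0, 187.0], [412.0, 212.0], [380.0, 266.0]]
```

View pics/t1.png

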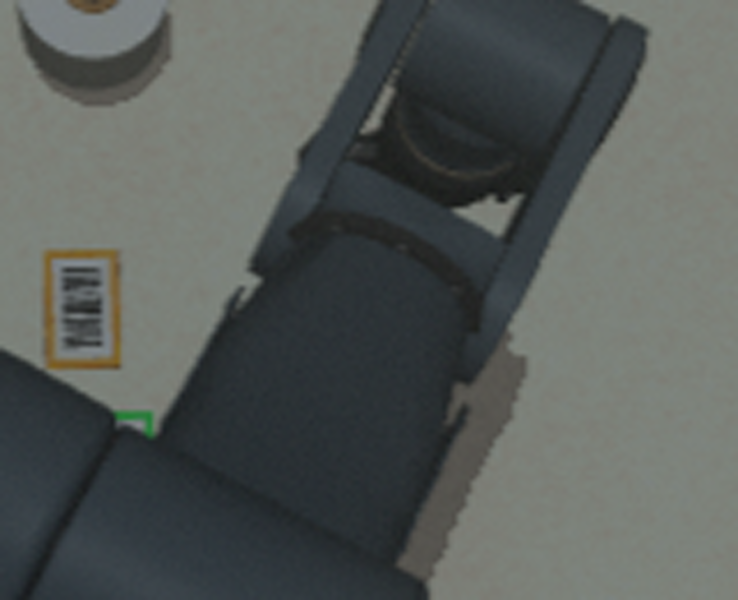

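The projection matches with the open tips 13 mm back, so the gripper is aligned; the top view is blocked by the arm. Next I descend and grip.

Emit:
servo_tool(commands=[-0.0015, -0.0132, 0, 0, 0, 0, 1, 0, 0, 0.02, 0, 0, 0, 1, 0, 0, 0.04, 0, 0, 0, 1, 0, 0, 0.04, 0, 0, 0, 1, 0, 0, 0.04, 0, 0, 0, 1, 0, 0, 0.03, 0, 0, 0, 1, 0, 0, 0.02, 0, 0, 0, 1, 0, 0, 0, 0, 0, 0, 1, 0, 0, 0, 0, 0, 0, 0, 0, 0, 0, 0, 0, 0, -0.3, 0, 0, 0, 0, 0, 0, -0.5, 0, 0, 0, 0, 0, 0, -0.7], force=40)

```text
t: 4.62
tcp_pos: [0.5984, -0.1893, 0.1375]
tool_rot: [-0.027, 1.0, -0.001, 0.001]
force: [0.1, 0.6, -0.4]
finger_gap: 0.456
gripper_force: 0.0
```

Emit:
servo_tool(commands=[0, 0, 0, 0, 0, 0, -1, 0, 0, 0, 0, 0, 0, -1, 0, 0, 0, 0, 0, 0, -1, 0, 0, 0, 0, 0, 0, -1, 0, 0, 0, 0, 0, 0, -1])

```text
t: 5.03
tcp_pos: [0.5984, -0.1893, 0.1374]
tool_rot: [-0.027, 1.0, -0.0, 0.001]
force: [-0.0, 0.4, 5.5]
finger_gap: 0.347
gripper_force: 40.5
```

```bash
python3 go.py 0.5975 -0.1896 0.26 93.2
```

```text
t 5.03 pos [ 0.5984 -0.1893  0.1374] turn [-0.0002  0.0003 -0.0004] shift now-axes [ 0.0014 -0.0008 -0.2451] F [-0.   0.4  5.5] gap 0.347 gf 40.5 q [-0.48  0.64  1.51  0.    0.99 -2.11]
```

Emit:
servo_tool(commands=[0, 0, -0.005, 0, 0, 0, -1, 0, 0, -0.015, 0, 0, 0, -1, 0, 0, -0.025, 0, 0, 0, -1, 0, 0, -0.025, 0, 0, 0, -1, 0, 0, -0.025, 0, 0, 0, -1, 0, 0, -0.025, 0, 0, 0, -1, 0, 0, -0.025, 0, 0, 0, -1, 0, 0, -0.03, 0, 0, 0, -1, 0, 0, -0.03, 0, 0, 0, -1, 0, 0, -0.025, 0, 0, 0, -1, 0, 0, -0.015, 0, 0, 0, -1, 0, 0, -0.005, 0, 0, 0, -1])

```text
t: 6.03
tcp_pos: [0.598, -0.1892, 0.2626]
tool_rot: [-0.027, 1.0, -0.0, 0.001]
force: [0.4, 0.3, -1.4]
finger_gap: 0.348
gripper_force: 39.9
```

```bash
python3 go.py 0.4587 -0.0147 0.21 93.2; python3 - <<'E'
from station import manip
import cv2
p=manip.snapshot("scene");cv2.imwrite("pics/s2.png",cv2.resize(p["img"][150:330,160:400,::-1],(800,600),interpolation=cv2.INTER_CUBIC))
E
```

```text
t 6.03 pos [ 0.598  -0.1892  0.2626] turn [-0.0002  0.0003 -0.0004] shift now-axes [0.2598 0.3634 0.1045] F [ 0.4  0.3 -1.4] gap 0.348 gf 39.9 q [-0.48  0.5   1.39 -0.    1.25 -2.11]
```

View pics/s2.png

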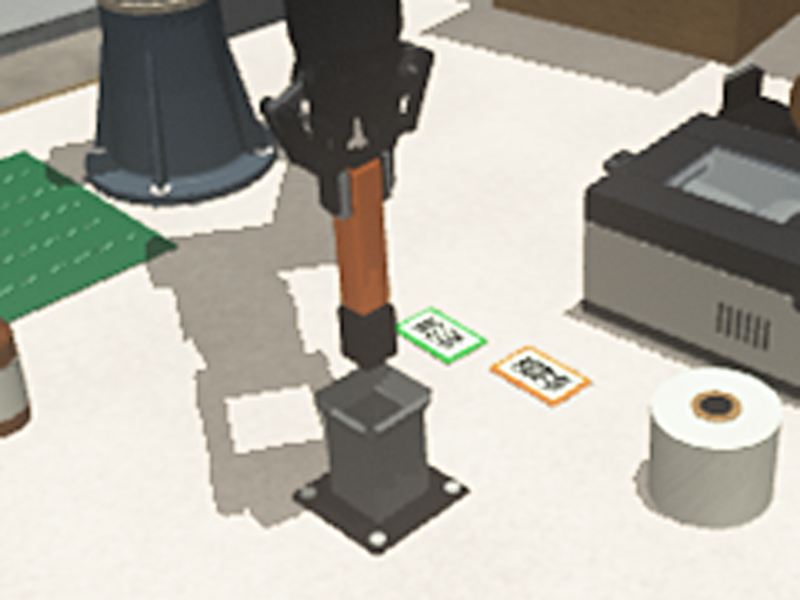

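The scanner hangs straight in the fingers with its nose clear of the holster rim at about (372,365). Next I move it over the green code.

Emit:
servo_tool(commands=[0.01, 0.014, 0, 0, 0, 0, -1, 0.03, 0.042, 0, 0, 0, 0, -1, 0.03, 0.042, 0, 0, 0, 0, -1, 0.03, 0.042, 0.01, 0, 0, 0, -1, 0.03, 0.042, 0.015, 0, 0, 0, -1, 0.03, 0.042, 0.015, 0, 0, 0, -1, 0.03, 0.042, 0.015, 0, 0, 0, -1, 0.03, 0.042, 0.015, 0, 0, 0, -1, 0.025, 0.035, 0.015, 0, 0, 0, -1, 0.01, 0.014, 0.01, 0, 0, 0, -1, 0.005, 0.0064, 0.0095, 0, 0, 0, -1, 0, 0, 0, 0, 0, 0, -1])

```text
t: 7.08
tcp_pos: [0.4572, -0.0139, 0.2081]
tool_rot: [-0.027, 1.0, 0.0, -0.001]
force: [0.5, 0.4, -1.9]
finger_gap: 0.347
gripper_force: 40.0
```

Emit:
servo_tool(commands=[0, 0, 0, 0, 0, 0, -1, 0, 0, 0, 0, 0, 0, -1, 0, 0, 0, 0, 0, 0, -1])

```text
t: 7.33
tcp_pos: [0.4595, -0.0155, 0.2094]
tool_rot: [-0.026, 1.0, -0.0, 0.001]
force: [-0.5, -1.0, -2.4]
finger_gap: 0.345
gripper_force: 40.0
```

```bash
python3 go.py 0.4587 -0.0147 0.21 93.2; python3 - <<'E'
from station import manip
import cv2
p=manip.snapshot("scene");cv2.imwrite("pics/s3.png",cv2.resize(p["img"][130:310,180:420,::-1],(800,600),interpolation=cv2.INTER_CUBIC))
E
```

```text
t 7.33 pos [ 0.4595 -0.0155  0.2094] turn [-0.0001  0.0003 -0.0006] shift now-axes [ 0.0016  0.0016 -0.0012] F [-0.5 -1.  -2.4] gap 0.345 gf 40.0 q [-0.28  0.34  1.86 -0.    0.94 -1.9 ]
```

View pics/s3.png

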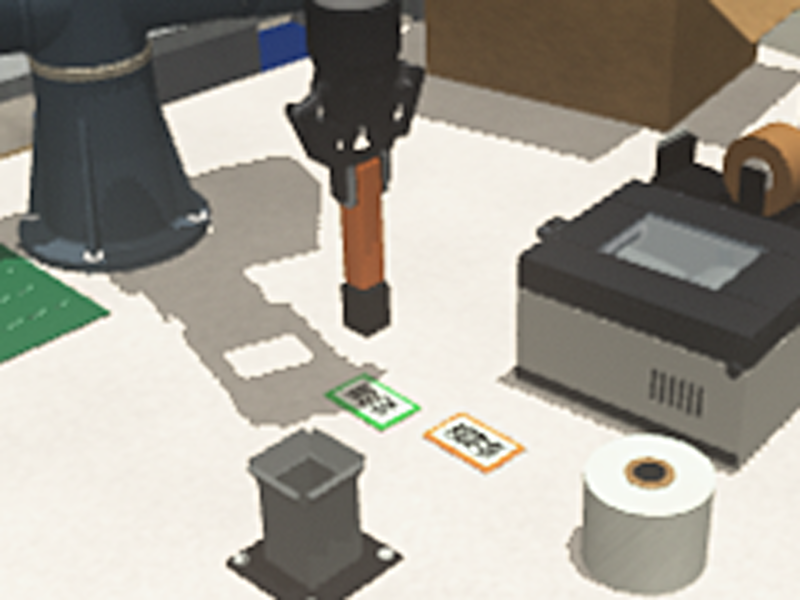

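The nose at (367,322) is directly above the green card's middle at (373,403). Now I hold it still.

Emit:
servo_tool(commands=[0, 0, 0, 0, 0, 0, -1, 0, 0, 0, 0, 0, 0, -1, 0, 0, 0, 0, 0, 0, -1, 0, 0, 0, 0, 0, 0, -1, 0, 0, 0, 0, 0, 0, -1, 0, 0, 0, 0, 0, 0, -1, 0, 0, 0, 0, 0, 0, -1, 0, 0, 0, 0, 0, 0, -1, 0, 0, 0, 0, 0, 0, -1, 0, 0, 0, 0, 0, 0, -1, 0, 0, 0, 0, 0, 0, -1, 0, 0, 0, 0, 0, 0, -1])

```text
t: 8.38
tcp_pos: [0.4582, -0.0145, 0.2091]
tool_rot: [-0.027, 1.0, -0.0, -0.0]
force: [-0.7, -0.0, -1.7]
finger_gap: 0.346
gripper_force: 40.0
```

Emit:
servo_tool(commands=[0, 0, 0, 0, 0, 0, -1, 0, 0, 0, 0, 0, 0, -1, 0, 0, 0, 0, 0, 0, -1, 0, 0, 0, 0, 0, 0, -1, 0, 0, -0.02, 0, 0, 0, -1, 0, 0, -0.03, 0, 0, 0, -1, 0, 0, -0.03, 0, 0, 0, -1, 0, 0, -0.025, 0, 0, 0, -1, -0.01, -0.014, 0, 0, 0, 0, -1, -0.03, -0.042, 0, 0, 0, 0, -1, -0.03, -0.042, 0, 0, 0, 0, -1, -0.03, -0.042, 0, 0, 0, 0, -1])

```text
t: 9.38
tcp_pos: [0.5124, -0.0827, 0.261]
tool_rot: [-0.027, 1.0, -0.0, -0.0]
force: [0.2, 1.2, -2.8]
finger_gap: 0.349
gripper_force: 40.0
```

Emit:
servo_tool(commands=[-0.03, -0.042, 0, 0, 0, 0, -1, -0.03, -0.042, 0, 0, 0, 0, -1, -0.03, -0.042, 0, 0, 0, 0, -1, -0.03, -0.042, 0, 0, 0, 0, -1, -0.02, -0.028, 0, 0, 0, 0, -1, -0.01, -0.014, 0, 0, 0, 0, -1, -0.005, -0.007, 0, 0, 0, 0, -1, 0, 0, 0, 0, 0, 0, -1, 0, 0, 0, 0, 0, 0, -1, 0, 0, 0, 0, 0, 0, -1])

```text
t: 10.22
tcp_pos: [0.5942, -0.1848, 0.2613]
tool_rot: [-0.027, 1.0, 0.0, -0.001]
force: [-1.2, 0.7, -1.9]
finger_gap: 0.347
gripper_force: 40.0
```

```bash
python3 go.py 0.598 -0.1892 0.1385 93.2
```

```text
t 10.22 pos [ 0.5942 -0.1848  0.2613] turn [ 0.0002 -0.0002 -0.0003] shift now-axes [-0.0074 -0.0094  0.2457] F [-1.2  0.7 -1.9] gap 0.347 gf 40.0 q [-0.48  0.49  1.4   0.    1.24 -2.11]
```

Emit:
servo_tool(commands=[-0.0074, -0.0094, 0, 0, 0, 0, -1, 0, 0, 0.01, 0, 0, 0, -1, 0, 0, 0.02, 0, 0, 0, -1, 0, 0, 0.02, 0, 0, 0, -1, 0, 0, 0.02, 0, 0, 0, -1, 0, 0, 0.02, 0, 0, 0, -1, 0, 0, 0.02, 0, 0, 0, -1, 0, 0, 0.02, 0, 0, 0, -1, 0, 0, 0.02, 0, 0, 0, -1, 0, 0, 0.01, 0, 0, 0, -1, 0, 0, 0, 0, 0, 0, -1])

```text
t: 11.13
tcp_pos: [0.598, -0.19, 0.1797]
tool_rot: [-0.027, 1.0, 0.001, -0.001]
force: [-0.1, 0.5, -1.9]
finger_gap: 0.346
gripper_force: 40.0
```

```bash
python3 go.py 0.598 -0.1892 0.1385 93.2
```

```text
t 11.13 pos [ 0.598  -0.19    0.1797] turn [ 0.0003 -0.0005 -0.0004] shift now-axes [-0.0003  0.0014  0.0823] F [-0.1  0.5 -1.9] gap 0.346 gf 40.0 q [-0.49  0.59  1.47 -0.    1.08 -2.11]
```

No contact so far; I'll lower it the rest of the way slowly.

Emit:
servo_tool(commands=[0, 0.0014, 0.01, 0, 0, 0, -1, 0, 0, 0.015, 0, 0, 0, -1, 0, 0, 0.015, 0, 0, 0, -1, 0, 0, 0.012, 0, 0, 0, -1, 0, 0, 0.01, 0, 0, 0, -1, 0, 0, 0.006, 0, 0, 0, -1, 0, 0, 0.004, 0, 0, 0, -1, 0, 0, 0.004, 0, 0, 0, -1, 0, 0, 0.003, 0, 0, 0, -1, 0, 0, 0.002, 0, 0, 0, -1, 0, 0, 0, 0, 0, 0, -1])

```text
t: 12.05
tcp_pos: [0.5989, -0.1897, 0.141]
tool_rot: [-0.027, 1.0, -0.0, 0.0]
force: [-0.0, -0.0, -2.1]
finger_gap: 0.347
gripper_force: 40.1
```

```bash
python3 go.py 0.598 -0.1892 0.1375 93.2
```

```text
t 12.05 pos [ 0.5989 -0.1897  0.141 ] turn [-0.      0.     -0.0004] shift now-axes [0.0018 0.0012 0.007 ] F [-0.  -0.  -2.1] gap 0.347 gf 40.1 q [-0.48  0.64  1.5  -0.    1.   -2.11]
```

Emit:
servo_tool(commands=[0, 0, 0.002, 0, 0, 0, -1, 0, 0, 0.002, 0, 0, 0, -1, 0, 0, 0.002, 0, 0, 0, -1, 0, 0, 0.001, 0, 0, 0, -1, 0, 0, 0, 0, 0, 0, -1])

```text
t: 12.47
tcp_pos: [0.5989, -0.1897, 0.1376]
tool_rot: [-0.027, 1.0, -0.0, 0.0]
force: [0.4, 0.1, -1.6]
finger_gap: 0.346
gripper_force: 40.2
```

```bash
python3 go.py 0.598 -0.1892 0.1375 93.2
```

```text
t 12.47 pos [ 0.5989 -0.1897  0.1376] turn [-0.      0.     -0.0004] shift now-axes [0.0018 0.0012 0.0001] F [ 0.4  0.1 -1.6] gap 0.346 gf 40.2 q [-0.48  0.64  1.51 -0.    0.99 -2.11]
```

Emit:
servo_tool(commands=[0, 0, 0.001, 0, 0, 0, -1, 0, 0, 0.001, 0, 0, 0, -1, 0, 0, 0, 0, 0, 0, -1])

```text
t: 12.72
tcp_pos: [0.5991, -0.1898, 0.1375]
tool_rot: [-0.027, 1.0, -0.0, 0.0]
force: [-1.0, 0.0, 4.9]
finger_gap: 0.345
gripper_force: 40.8
```

The nose is on the pocket floor. Now I release and rise.

Emit:
servo_tool(commands=[0, 0, 0, 0, 0, 0, -0.2, 0, 0, 0, 0, 0, 0, 0, 0, 0, 0, 0, 0, 0, 0.3, 0, 0, 0, 0, 0, 0, 0.6, 0, 0, 0, 0, 0, 0, 1, 0, 0, 0, 0, 0, 0, 1, 0, 0, -0.02, 0, 0, 0, 1, 0, 0, -0.04, 0, 0, 0, 1, 0, 0, -0.04, 0, 0, 0, 1, 0, 0, -0.04, 0, 0, 0, 1, 0, 0, -0.04, 0, 0, 0, 1, 0, 0, -0.02, 0, 0, 0, 1])

```text
t: 13.72
tcp_pos: [0.6002, -0.1903, 0.2402]
tool_rot: [-0.027, 1.0, -0.001, 0.002]
force: [0.9, -0.6, -0.3]
finger_gap: 0.999
gripper_force: 0.0
```

```bash
python3 - <<'E'
from h import *
for p in([.6264,.21,.1726],):
    c,s=np.cos(p[2]),np.sin(p[2]);print("tab",p[0]-.133*c,p[1]-.133*s)
E
python3 go.py 0.495 0.188 0.25 99.9; python3 - <<'E'
from station import manip
import cv2
p=manip.snapshot("scene");cv2.imwrite("pics/s4.png",cv2.resize(p["img"][130:310,180:420,::-1],(800,600),interpolation=cv2.INTER_CUBIC))
E
```

```text
tab 0.49537617225094865 0.18715800879986755
t 13.72 pos [ 0.6002 -0.1903  0.2402] turn [-0.0005  0.0007 -0.019 ] shift now-axes [ 0.1697  0.7667 -0.0225] F [ 0.9 -0.6 -0.3] gap 0.999 gf 0.0 q [-0.48  0.52  1.41  0.    1.2  -2.11]
```

View pics/s4.png

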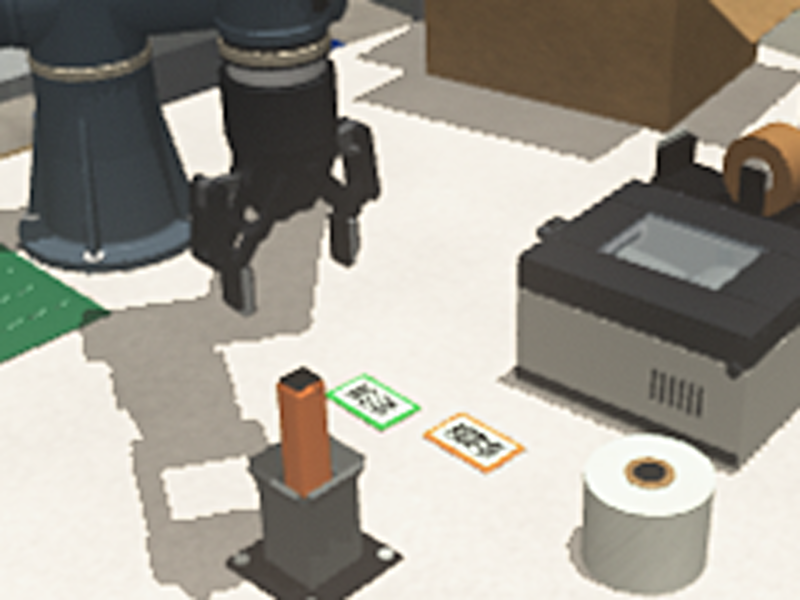

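The scanner is home in the holster again and nothing else has moved. Next, the tab, seen at about (548,228).

Emit:
servo_tool(commands=[0, 0, 0, 0, 0, -0.019, 1, 0.004, 0.04, 0, 0, 0, 0, 1, 0.008, 0.075, 0, 0, 0, 0, 1, 0.008, 0.075, 0, 0, 0, 0, 1, 0.008, 0.075, 0, 0, 0, 0, 1, 0.008, 0.075, 0, 0, 0, 0, 1, 0.008, 0.075, 0, 0, 0, 0, 1, 0.008, 0.075, 0, 0, 0, 0, 1, 0.008, 0.075, 0, 0, 0, 0, 1, 0.008, 0.075, 0, 0, 0, 0, 1, 0.008, 0.075, 0, 0, 0, 0, 1, 0.006, 0.04, 0, 0, 0, 0, 1])

```text
t: 14.77
tcp_pos: [0.4915, 0.1784, 0.236]
tool_rot: [-0.087, 0.996, 0.001, -0.001]
force: [0.6, 0.0, -0.5]
finger_gap: 1.001
gripper_force: 0.0
```

Emit:
servo_tool(commands=[0, 0.015, 0, 0, 0, 0, 1, 0, 0, 0, 0, 0, 0, 1, 0, 0, 0, 0, 0, 0, 1])

```text
t: 15.02
tcp_pos: [0.4926, 0.1821, 0.2363]
tool_rot: [-0.087, 0.996, -0.0, -0.0]
force: [0.1, 0.1, 0.8]
finger_gap: 1.001
gripper_force: 0.0
```

```bash
python3 go.py 0.4915 0.188 0.098 99.9
```

```text
t 15.02 pos [0.4926 0.1821 0.2363] turn [-0.0001 -0.      0.0001] shift now-axes [1.000e-04 1.220e-02 2.765e-01] F [0.1 0.1 0.8] gap 1.001 gf 0.0 q [ 0.14  0.39  1.68 -0.    1.08 -1.6 ]
```

Emit:
servo_tool(commands=[0, 0.0122, 0.01, 0, 0, 0, 1, 0, 0, 0.03, 0, 0, 0, 1, 0, 0, 0.04, 0, 0, 0, 1, 0, 0, 0.04, 0, 0, 0, 1, 0, 0, 0.04, 0, 0, 0, 1, 0, 0, 0.03, 0, 0, 0, 1, 0, 0, 0.03, 0, 0, 0, 1, 0, 0, 0.02, 0, 0, 0, 1, 0, 0, 0.02, 0, 0, 0, 1, 0, 0, 0.0165, 0, 0, 0, 1, 0, 0, 0, 0, 0, 0, 1, 0, 0, 0, 0, 0, 0, 1])

```text
t: 16.02
tcp_pos: [0.4915, 0.1883, 0.0981]
tool_rot: [-0.086, 0.996, -0.0, -0.0]
force: [0.2, -0.4, 0.4]
finger_gap: 1.003
gripper_force: 0.0
```

```bash
python3 go.py 0.4915 0.188 0.098 99.9;  python3 - <<'E'
from station import manip
import cv2
p=manip.snapshot("scene");cv2.imwrite("pics/s5.png",cv2.resize(p["img"][130:250,300:460,::-1],(800,600),interpolation=cv2.INTER_CUBIC))
E
```

```text
t 16.02 pos [0.4915 0.1883 0.0981] turn [-0.     -0.0001 -0.0001] shift now-axes [ 0.0001 -0.0006  0.0002] F [ 0.2 -0.4  0.4] gap 1.003 gf 0.0 q [ 0.15  0.6   1.79 -0.    0.75 -1.59]
```

View pics/s5.png

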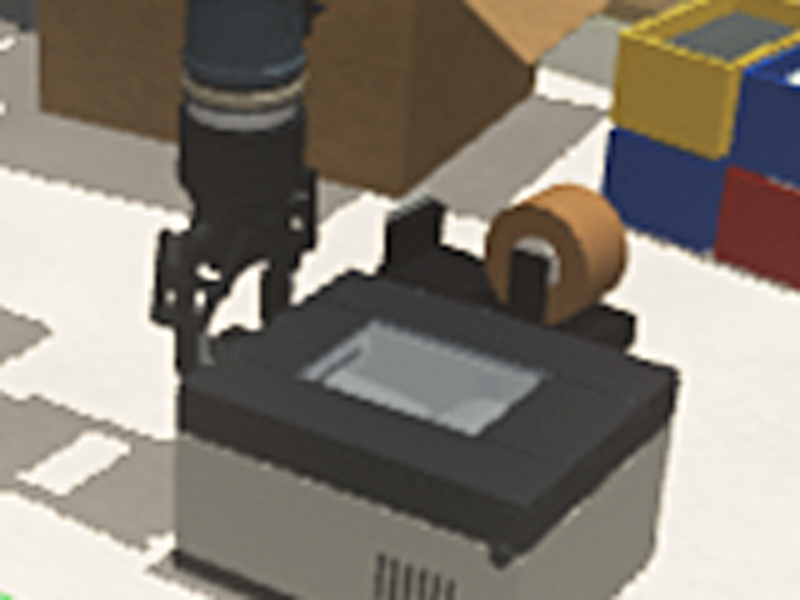

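The fingers straddle the tab, visible at (230,340) between them, and the tool clears the cover. Closing lightly first.

Emit:
servo_tool(commands=[0, 0, 0, 0, 0, 0, 0.4, 0, 0, 0, 0, 0, 0, 0.2, 0, 0, 0, 0, 0, 0, 0, 0, 0, 0, 0, 0, 0, -0.2, 0, 0, 0, 0, 0, 0, -0.4, 0, 0, 0, 0, 0, 0, -0.6, 0, 0, 0, 0, 0, 0, -0.8, 0, 0, 0, 0, 0, 0, -1], force=20)

```text
t: 16.73
tcp_pos: [0.4911, 0.1909, 0.099]
tool_rot: [-0.085, 0.996, 0.002, 0.0]
force: [-2.2, 8.3, 2.8]
finger_gap: 0.39
gripper_force: 27.2
```

```bash
python3 go.py 0.4915 0.188 0.098 99.9
```

```text
t 16.73 pos [0.4911 0.1909 0.099 ] turn [ 0.0006  0.0002 -0.0004] shift now-axes [ 0.0003 -0.0059  0.002 ] F [-2.2  8.3  2.8] gap 0.39 gf 27.2 q [ 0.16  0.6   1.79  0.01  0.75 -1.59]
```

Emit:
servo_tool(commands=[0, 0.006, 0, 0, 0, 0, -1, 0, 0.002, 0, 0, 0, 0, -1, 0, 0, 0, 0, 0, 0, -1, 0, 0, 0, 0, 0, 0, -1], force=80)

```text
t: 17.07
tcp_pos: [0.4911, 0.1911, 0.099]
tool_rot: [-0.086, 0.996, -0.001, 0.0]
force: [-0.7, -6.6, 4.0]
finger_gap: 0.38
gripper_force: 81.3
```

```bash
python3 go.py 0.4915 0.188 0.098 99.9
```

```text
t 17.07 pos [0.4911 0.1911 0.099 ] turn [-0.0003  0.     -0.0002] shift now-axes [ 0.0002 -0.0063  0.002 ] F [-0.7 -6.6  4. ] gap 0.38 gf 81.3 q [ 0.16  0.6   1.79 -0.    0.75 -1.58]
```

Emit:
servo_tool(commands=[0.0002, -0.003, -0.006, 0, 0.002, 0, -1, 0.0003, 0, -0.0122, 0, 0.00405, 0, -1, 0.0003, 0, -0.0122, 0, 0.00405, 0, -1, 0.0003, 0, -0.0122, 0, 0.00405, 0, -1, 0.0003, 0, -0.0122, 0, 0.00405, 0, -1, 0.0003, 0, -0.0122, 0, 0.00405, 0, -1, 0.0003, 0, -0.0122, 0, 0.00405, 0, -1, 0.0003, 0, -0.0122, 0, 0.00405, 0, -1, 0.0002, 0, -0.006, 0, 0.002, 0, -1, 0, 0, 0, 0, 0, 0, -1])

```text
t: 17.9
tcp_pos: [0.4945, 0.1916, 0.1468]
tool_rot: [-0.085, 0.991, -0.009, -0.101]
force: [1.2, -0.8, -3.7]
finger_gap: 0.376
gripper_force: 80.3
```

```bash
cat > cov.py <<'E'
from h import *;from station import manip
s=manip.sense();M=R.from_quat(s["tool_rot"]).as_matrix();g=s["tcp_pos"]-M[:,2]*.019
print("t",round(s["t"],2),"tilt",np.arcsin(M[:,2]@np.array([-np.cos(.173),-np.sin(.173),0])).round(3),"grip",g.round(4),"F",s["force"].round(1),"tau",s["ft_torque"].round(2),"gap",round(s["finger_gap"],3),round(float(s["gripper_force"]),1))
# angle from grip height, offset calibrated at shut: local (.241, u0)
u0=.118-.105
a=np.arcsin((g[2]-.105)/np.hypot(.241,u0))-np.arctan2(u0,.241);print("angle by height",a.round(3))
hx=np.array([.6264+.105*np.cos(.173),.21+.105*np.sin(.173)]);print("ahead",((hx-g[:2])@[np.cos(.173),np.sin(.173)]).round(4),"expect",(.241*np.cos(a)-u0*np.sin(a)).round(4))
E
python3 cov.py
```

```text
t 17.9 tilt 0.203 grip [0.4983 0.1922 0.1654] F [ 1.2 -0.8 -3.7] tau [ 0.27 -0.44 -0.47] gap 0.376 80.3
angle by height 0.199
ahead 0.2343 expect 0.2337
```

Emit:
servo_tool(commands=[0.0002, 0, -0.006, 0, 0.002, 0, -1, 0.0003, 0, -0.0122, 0, 0.00405, 0, -1, 0.0003, 0, -0.0122, 0, 0.00405, 0, -1, 0.0003, 0, -0.0122, 0, 0.00405, 0, -1, 0.0003, 0, -0.0122, 0, 0.00405, 0, -1, 0.0003, 0, -0.0122, 0, 0.00405, 0, -1, 0.0003, 0, -0.0122, 0, 0.00405, 0, -1, 0.0003, 0, -0.0122, 0, 0.00405, 0, -1, 0.0002, 0, -0.006, 0, 0.002, 0, -1, 0, 0, 0, 0, 0, 0, -1])

```text
t: 18.73
tcp_pos: [0.5074, 0.1938, 0.1934]
tool_rot: [-0.084, 0.976, -0.017, -0.201]
force: [1.4, -0.6, -5.6]
finger_gap: 0.383
gripper_force: 80.2
```

```bash
python3 cov.py
```

```text
t 18.73 tilt 0.406 grip [0.5148 0.1951 0.2109] F [ 1.4 -0.6 -5.6] tau [ 0.34 -0.87 -0.47] gap 0.383 80.2
angle by height 0.4
ahead 0.2175 expect 0.2169
```

Emit:
servo_tool(commands=[0.0002, 0, -0.006, 0, 0.002, 0, -1, 0.0003, 0, -0.0122, 0, 0.00405, 0, -1, 0.0003, 0, -0.0122, 0, 0.00405, 0, -1, 0.0003, 0, -0.0122, 0, 0.00405, 0, -1, 0.0003, 0, -0.0122, 0, 0.00405, 0, -1, 0.0003, 0, -0.0122, 0, 0.00405, 0, -1, 0.0003, 0, -0.0122, 0, 0.00405, 0, -1, 0.0003, 0, -0.0122, 0, 0.00405, 0, -1, 0.0002, 0, -0.006, 0, 0.002, 0, -1, 0, 0, 0, 0, 0, 0, -1, 0, 0, 0, 0, 0, 0, -1, 0, 0, 0, 0, 0, 0, -1])

```text
t: 19.73
tcp_pos: [0.529, 0.1974, 0.2362]
tool_rot: [-0.082, 0.951, -0.026, -0.298]
force: [4.7, -0.8, -9.1]
finger_gap: 0.379
gripper_force: 80.1
```

```bash
python3 cov.py; python3 - <<'E'
from station import manip
import cv2
p=manip.snapshot("scene");cv2.imwrite("pics/s6.png",cv2.resize(p["img"][110:314,220:460,::-1],(706,600),interpolation=cv2.INTER_CUBIC))
E
```

```text
t 19.73 tilt 0.607 grip [0.5397 0.1993 0.2518] F [ 4.7 -0.8 -9.1] tau [ 0.41 -1.84 -0.44] gap 0.379 80.1
angle by height 0.6
ahead 0.1923 expect 0.1916
```

View pics/s6.png

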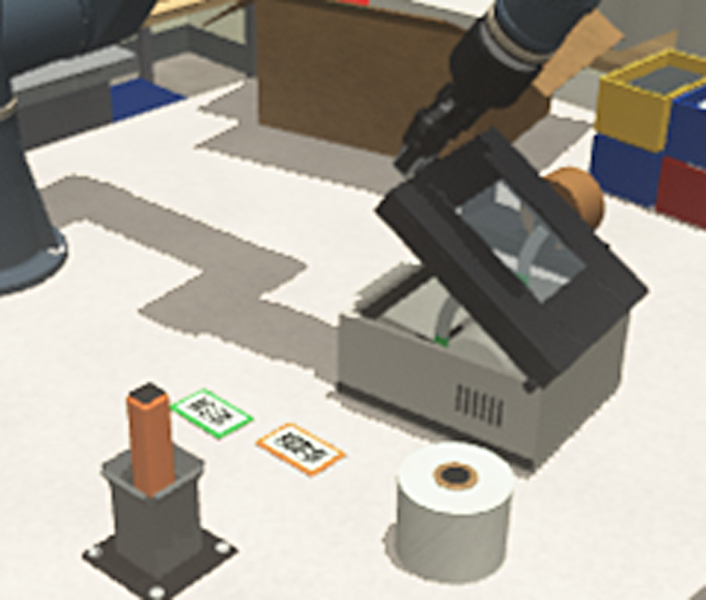

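The cover is about 35° open, with the stay's green band at the casing rim at (441,341). The tab is held firmly, the scanner is home and the bystanders haven't moved.

```bash
python3 cov.py; python3 -c "
from station import manip
print(manip.sign_off())"
```

```text
t 19.78 tilt 0.607 grip [0.5397 0.1993 0.2519] F [ 5.8 -1.5 -9.7] tau [ 0.4  -1.9  -0.47] gap 0.374 80.1
angle by height 0.6
ahead 0.1922 expect 0.1915
the job is handed in; nothing more can be done
None
```

I held the scanner still over the green code for over a second and put it back in its holster. The printer cover is now held by its tab at about 0.60 rad with the green band at the rim, and the job was handed in at 19.8 s; neither the scan log nor the judge's result was reported back.

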